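Open the bench box to its stop and put the spool away

TASK

Put the orange spool of thread away in the small green metal box: swing the box's lid open by its wire pull, steadily, past upright until it meets the rubber stop behind it, and press it gently but firmly home against that stop without forcing it. Leave the lid leaning on the stop and set the spool upright on the floor of the box, leaving the other things on the bench where they are.

Things in the scene. Friction and masses are not known exactly. Their poses are not given: they have to be found in the camera images.
- case: Small green sheet-metal box, screwed to the bench, 120 mm deep (x), 140 mm wide (y), 65 mm high; walls and floor 5 mm thick (inner space 110 x 130 mm). Origin: centre of its underside; x points from its front to the hinge side, y left along the hinge, z up. Lid hinged along the far top edge.
- lid (a joint): Lid angle (rad): 0 closed, pi/2 upright; starts 0 to 0.25. Friction hinge: the lid stays where left; moving it takes 2 to 4 N at the pull. The stop is met between 1.66 and 2.02 rad, different each time: open until it resists. Past first touch the force at the pull grows 1.5 N per mm; 5 to 10 N above the moving force is home (it then stays against the stop); over about 18 N in all forces it.
- hinge (a point): Point on the lid's hinge axis, middle of the lid's width, 65.5 mm above the bench. Its frame turns with the lid: y along the hinge axis; at angle 0 x points away from the front, z up.
- pull (a point): Middle of the wire pull: round steel bar 10 mm thick, parallel to the hinge, 160 mm from the hinge axis (3 mm above it when closed), 40 mm past the lid's front edge, free over 74 mm between its two arms. Can be pinched across from above with the fingers upright; it turns between them as the lid swings. Lid plate 120 x 140 x 6 mm.
- stop_bracket: Dark steel upright plate, 36 mm wide, 5 mm thick, its top 125 mm above the bench, riveted behind the box; carries a brass adjusting stud with a black rubber tip facing the lid, 40 mm above the hinge axis. Origin at bench height below the plate, 52 mm behind the hinge axis; axes as the box. How far the stud is screwed out is not in this reading.
- spool_center (a point): Centre of the orange thread spool, loose, standing upright, 43 mm across the flanges and 47 mm high; the point is half-way up, 23.5 mm above its foot; z is its axis, up.
- tape_roll: Roll of white tape lying on the bench, 66 mm across, 22 mm high, loose; bystander. Origin at its foot.
- wood_block_0: Light wooden offcut lying on the bench, 72 x 127 x 35 mm, loose; bystander. Origin at its foot.
Mind the look-alikes: they are no part of the job. What is shaped like the part that bears spool_center but red or yellow is not meant.

How it is judged:
By the outcome, as a careful person would: the job done as asked, in the order asked, and still so for the second after the job is handed in, with the robot touching nothing.
It also fails if it takes over 72 s, if anything falls off the work surface, if the arm or the gripper's body presses on something with over 40 N, if the wrist force passes 120 N, or if a joint passes its speed limit or range.

ROBOT

A 6-joint arm with a two-finger parallel gripper is mounted at the origin on a cart in front of the work surface, level with it; the furniture and walls round the work are solid. World frame = base frame: x ahead of the robot, y to its left, z up, the work surface at z = 0. Lengths are in mm, angles in rad, forces in N, time in s.
With the tool pointing down it reaches from about 300 to 850 mm from the base axis. Payload 4.2 kg.
Tool frame: the origin (TCP) lies midway between the tips of the shut fingers; the grasp point (between the pads) lies env.tcp_to_grasp behind it (env.tcp_to_grasp is the distance from the TCP to the grasp point, in mm); z points along the fingers, y is the line along which they close (so a half turn about z gives the same grasp; the last joint's range is limited). The gripper opens to 91 mm and grips with 3 to 60 N. Pads are 32 mm wide; open, the fingers measure 118 mm over their backs; the gripper's body (76 mm by 178 mm) begins 60 mm behind the grasp point.
Start: joints at [1.293, 0.32, 1.565, -0, 1.257, -0.02], TCP at [146.6, 556.014, 213.976] pointing down, gripper open.
Joint ranges: [-3.11, 3.11], [-0.84, 2.01], [0.21, 2.61], [-1.34, 4.49], [0.05, 2.63], [-2.56, 2.56]. Speed limits (rad/s): [2.57, 2.57, 3.14, 3.14, 3.14, 3.14].

INTERFACE

Orientations are given as a 3x3 rotation matrix whose columns are the frame's x, y, z axes.
In Python, from plant import env gives the robot as it stands. The module is installed in compiled form; this text tells all that it offers.
- The arm moves only by the tool step_arm, never from a script. Its argument "steps" is one flat list of numbers, 7 for each row, row after row: the turn, a rotation vector about the world's x, y, z in rad, then the shift along the world's x, y, z in m, then the finger opening in m, from 0 to 0.0912. A call has exactly 10 rows; each row shifts and turns the commanded pose from where the row before left it; what a row does not reach is not made up. A row lasts 1/12 s, in which the tool goes at most 41.7 mm and 7.16 degrees, less where a joint would pass 70% of its speed; a pose out of reach is approached as far as the arm can. A call is refused whole if a number of a shift passes 0.0417 or a number of a turn 0.125, either way. A call with a gripper value outside its range is refused whole. The fingers move at their own pace and stop on an object; "squeeze" is the grip in N (left out, the last holds). Time passes only in rows, so rows that do not move let the fingers close, or fill a call up. It gives the time, the measured TCP pose, the force, the opening and the grip force at its end, in the units of the state.
- env.get_state(): the state, without advancing time (a new reading comes with each control period).
- env.get_image(name): name is "scene" or "top" or "wrist"; returns a dict with "color" (400x640x3 uint8, red, green, blue), "fx", "fy", "cx", "cy" (pixels), "k1" (the pictures are not rectified: a ray, as slopes to the right and down, at radius r is drawn at 1 + k1 r^2 times it, then the intrinsics apply), "pose" (4x4, takes a point from camera to world coordinates). Camera axes: x right, y down, z forward; pixel columns grow to the right and rows downward; lengths in mm; the calibration is good to about 2 mm. A picture is of the moment at which its call begins. There is no depth.
- env.hand_in(): hands the job in; it is judged then, once.
The state is a dict: "t": time; "joints": joint angles; "qd": joint speeds; "joint_efforts": joint torques, N m; "ee_pos": TCP position; "tcp_rot": TCP orientation; "wrist_force": force on the tool from outside, world axes, zero at the start; "ft_torque": the same for the moment, N m; "width": finger opening in mm; "finger_force": force on a finger pad.
Only numpy, scipy, OpenCV 4.12 (cv2) and the standard library are available. Lean on these libraries where they do the work, as an engineer would, in place of code of your own. Each camera call takes 0.05 s, during which the arm holds its last target. There are 200 camera calls.

## Working session

There is one attempt and no reset: what is moved stays moved. The work goes in short steps, Python scripts to look and compute and a tool call to move; the robot and the scene stay as the last step left them, time stands still between calls to the robot, and variables do not carry over. Pictures are saved under pics/ and viewed, at most 10 in all, crops included, and the job is handed in when it is done.

Besides the shell and the picture viewer there is one more tool, called after "Request:" as name(argument=value, ...) on one line, values as JSON. step_arm: Moves the arm, as the interface text tells. Its arguments: {"type":"object","properties":{"steps":{"type":"array","items":{"type":"number"}},"squeeze":{"type":"number"}},"required":["steps"]}

```bash
mkdir -p pics
cat > h.py <<'E'
import numpy as np, cv2
from plant import env
def ray(im,u,v):
    x=(u-im["cx"])/im["fx"];y=(v-im["cy"])/im["fy"];r=np.hypot(x,y);s=1.
    for _ in range(20): s=1/(1+im["k1"]*(r*s)**2)
    P=np.array(im["pose"]);return P[:3,3],P[:3,:3]@np.array([x*s,y*s,1.])
def atz(im,u,v,z):
    o,d=ray(im,u,v);return (o+d*(z-o[2])/d[2]).round(1)
def proj(im,p):
    P=np.array(im["pose"]);c=P[:3,:3].T@(np.array(p,float)-P[:3,3]);a=c[:2]/c[2];a=a*(1+im["k1"]*(a@a))
    return np.array([im["fx"]*a[0]+im["cx"],im["fy"]*a[1]+im["cy"]]).round(1)
def get(n,f):
    im=env.get_image(n);cv2.imwrite(f"pics/{f}.png",im["color"][:,:,::-1]);np.save(f"pics/{f}.npy",im,allow_pickle=True);return im
def load(f): return np.load(f"pics/{f}.npy",allow_pickle=True).item()
E
python3 - <<'E'
from h import *
for n in("scene","top"):
    im=get(n,n+"0");print(n,im["k1"],im["fx"],np.array(im["pose"]).round(2).tolist())
s=env.get_state();print(s,env.tcp_to_grasp)
E
```

```text
scene -0.046793820153770045 446.55017405019834 [[0.59, -0.55, 0.59, -73.4], [-0.81, -0.41, 0.42, -310.56], [0.01, -0.73, -0.68, 763.34], [0.0, 0.0, 0.0, 1.0]]
top -0.04230287539634027 427.908768459635 [[-0.02, -1.0, 0.08, 457.32], [-1.0, 0.02, -0.01, 131.08], [0.0, -0.08, -1.0, 1137.71], [0.0, 0.0, 0.0, 1.0]]
{'t': 0.1, 'joints': array([ 1.29296191e+00,  3.20275514e-01,  1.56553066e+00, -1.43272543e-05,
        1.25736973e+00, -2.00004459e-02]), 'qd': array([-9.96633028e-04, -1.87246818e-03, -2.39870248e-03,  4.61920858e-04,
       -1.07849818e-03,  7.37761699e-05]), 'joint_efforts': array([ 6.48847545e-04, -4.13336599e+01, -2.32509559e+01,  7.28798239e-02,
        4.20560210e-02, -4.42799683e-05]), 'ee_pos': array([146.50389202, 555.580443  , 213.18726425]), 'tcp_rot': array([[-9.66945680e-01,  2.54982107e-01, -4.21136782e-04],
       [ 2.54982454e-01,  9.66944475e-01, -1.52627126e-03],
       [ 1.80440237e-05, -1.58320389e-03, -9.99998747e-01]]), 'wrist_force': array([-0.20968475, -0.63902391,  0.43468574]), 'ft_torque': array([ 0.01317623,  0.0264635 , -0.01653487]), 'finger_force': 0.0, 'width': 91.40928839888532} 18.8
```

View pics/top0.png

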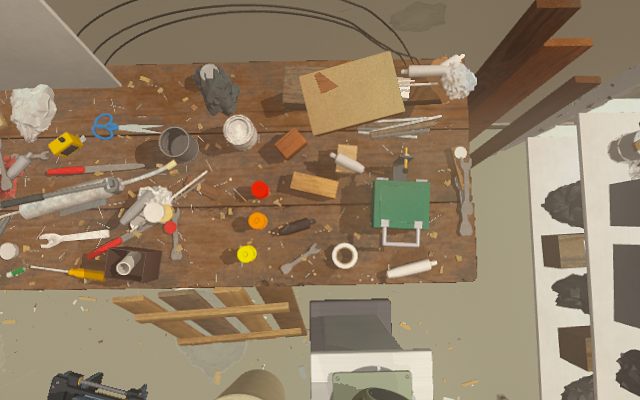

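View pics/scene0.png

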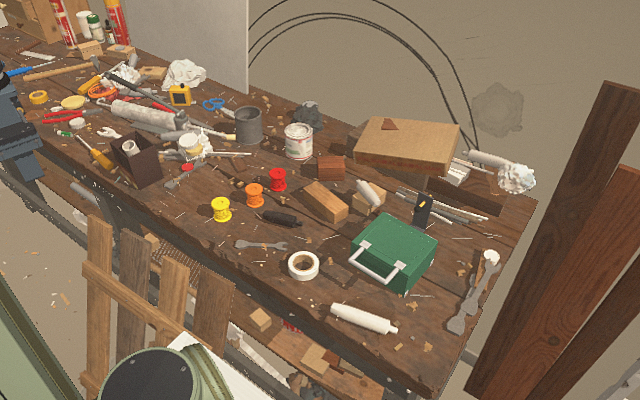

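Top view: spools are red (260,190), orange (258,221) and yellow (247,254). In the scene view they are at (278,180), (255,195) and (221,209). The orange one is the target. The box lid is at (401,204), with the pull at (401,243). I'll check this in one close crop.

Run:
```python
from h import *
t=load("top0");s=load("scene0")
a=cv2.resize(t["color"][140:280,235:440],None,fx=3.9,fy=3.9,interpolation=cv2.INTER_CUBIC)[:,:,::-1]
cv2.imwrite("pics/crop1.png",a)
b=cv2.resize(s["color"][180:300,240:440],None,fx=4,fy=4,interpolation=cv2.INTER_CUBIC)[:,:,::-1]
cv2.imwrite("pics/crop2.png",b)
for n,im in(("top",t),("scene",s)):
    hsv=cv2.cvtColor(im["color"],cv2.COLOR_RGB2HSV)
    for nm,lo,hi in(("orange",(10,200,120),(19,255,255)),("green",(60,80,40),(85,255,255))):
        m=cv2.inRange(hsv,lo,hi);k,l,st,c=cv2.connectedComponentsWithStats(m)
        for i in range(1,k):
            if st[i,4]>80:
                print(n,nm,st[i],c[i].round(1))
                if nm=="green":
                    cn=cv2.findContours((l==i).astype("uint8"),0,2)[0][0]; print(cv2.minAreaRect(cn),cv2.approxPolyDP(cn,4,True)[:,0].tolist())
```

```text
top orange [248 212  19  17 250] [257.1 220.5]
top green [374 193  55  36 928] [408.  215.2]
((401.0, 210.5), (35.0, 54.0), 90.0) [[428, 193], [419, 205], [417, 201], [411, 207], [414, 200], [400, 211], [375, 217], [375, 226], [380, 218], [389, 218], [390, 227], [413, 228], [413, 220], [421, 219], [428, 228]]
scene green [ 352  212   86   81 2557] [398.5 244.2]
((398.9665222167969, 245.7947540283203), (74.35670471191406, 59.635066986083984), 43.87669372558594) [[383, 212], [352, 242], [371, 242], [365, 250], [392, 268], [397, 259], [405, 262], [399, 272], [408, 279], [417, 273], [404, 292], [428, 266], [437, 241]]
```

View pics/crop1.png

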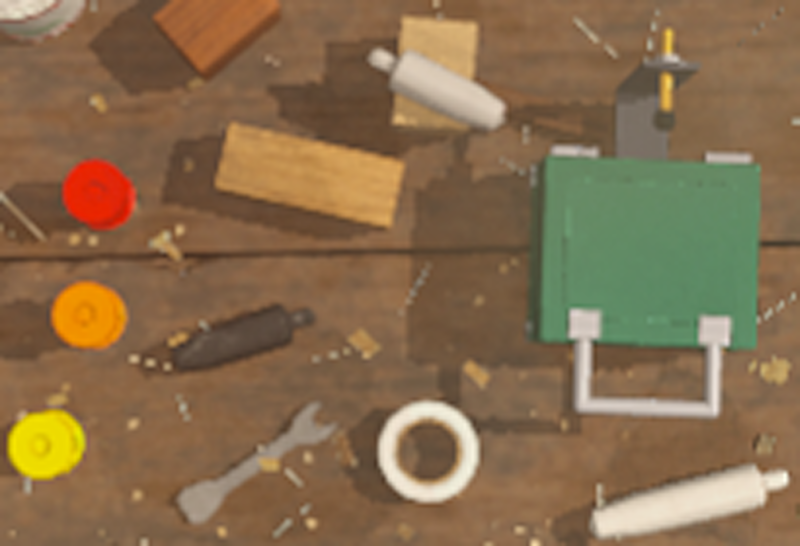

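View pics/crop2.png

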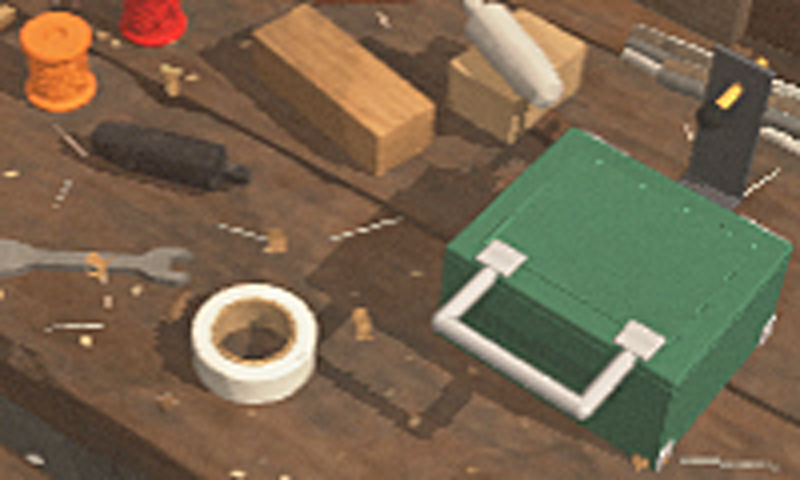

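Crop 1 confirms the orange spool at (89,315), between the red (99,194) and yellow (46,444) ones. The pull bar runs (580,405)–(716,408), and the lid corners and stop are clear. Crop 2 shows the same: spool top (56,36), pull ends (440,322) and (588,408). Next I triangulate.

```bash
cat >> h.py <<'E'
def tri(obs):
    A=np.zeros((3,3));b=np.zeros(3)
    for im,u,v in obs:
        o,d=ray(im,u,v);d=d/np.linalg.norm(d);M=np.eye(3)-np.outer(d,d);A+=M;b+=M@o
    p=np.linalg.solve(A,b)
    return p.round(1),[ (proj(im,p)-[u,v]).round(1).tolist() for im,u,v in obs]
E
python3 - <<'E'
from h import *
t=load("top0");s=load("scene0")
T=lambda U,V:((U+.5)/3.9-.5+235,(V+.5)/3.9-.5+140)
S=lambda U,V:((U+.5)/4-.5+240,(V+.5)/4-.5+180)
for n,a,b in[("pullL",(580,405),(440,322)),("pullR",(716,408),(588,408)),("BL",(550,158),(575,128)),("BR",(759,163),(792,245)),("FL",(540,342),(447,247)),("FR",(756,347),(672,380)),("spooltop",(86,314),(56,34)),("tape",(428,452),(253,328)),("stoptip",(664,120),(707,115)),("plate top L",(645,62),(715,47)),("platetopR",(695,68),(768,75))]:
    print(n,*tri([(t,*T(*a)),(s,*S(*b))]))
print("spool at z47",atz(t,*T(86,314),47),atz(s,*S(56,34),47))
E
```

```text
pullL [434.4 -30.   65.6] [[0.6, -0.4], [-0.8, 0.1]]
pullR [ 430.6 -117.1   67.5] [[0.6, -0.4], [-0.9, 0.1]]
BL [593.8 -15.6  68.6] [[0.6, -0.4], [-1.0, 0.1]]
BR [ 587.9 -151.3   66.5] [[0.6, -0.3], [-0.7, 0.1]]
FL [475.7  -6.   68.8] [[0.9, -0.6], [-1.4, 0.1]]
FR [ 468.6 -143.1   69.8] [[0.3, -0.2], [-0.5, 0.1]]
spooltop [499.6 289.   44.6] [[0.4, -0.3], [-0.6, -0.0]]
tape [404.4  65.7  20.6] [[0.4, -0.4], [-0.8, 0.1]]
stoptip [611.7 -82.8 103.6] [[0.5, -0.3], [-0.7, 0.1]]
plate top L [645.2 -68.2 120.8] [[0.3, -0.2], [-0.4, 0.0]]
platetopR [ 641.6 -100.3  120.3] [[0.8, -0.5], [-1.0, 0.1]]
spool at z47 [498.6 289.7  47. ] [498.6 285.7  47. ]
```

Request:
step_arm(steps=[0, 0, -0.0684, 0.0143, -0.0315, 0, 0.03, 0, 0, -0.0684, 0.0143, -0.0315, 0, 0.03, 0, 0, -0.0684, 0.0143, -0.0315, 0, 0.03, 0, 0, -0.0684, 0.0143, -0.0315, 0, 0.03, 0, 0, -0.0684, 0.0143, -0.0315, 0, 0.03, 0, 0, -0.0684, 0.0143, -0.0315, 0, 0.03, 0, 0, -0.0684, 0.0143, -0.0315, 0, 0.03, 0, 0, -0.0684, 0.0143, -0.0315, 0, 0.03, 0, 0, -0.0684, 0.0143, -0.0315, 0, 0.03, 0, 0, -0.0684, 0.0143, -0.0315, 0, 0.03], squeeze=25)

```text
t: 0.93
ee_pos: [289.6, 239.3, 213.8]
tcp_rot: [[-0.586, 0.81, -0.0], [0.81, 0.586, -0.0], [-0.0, -0.0, -1.0]]
wrist_force: [0.7, 0.5, 0.4]
width: 30.8
finger_force: 0.0
```

Request:
step_arm(steps=[0, 0, -0.0684, 0.0143, -0.0315, -0.004, 0.03, 0, 0, -0.0684, 0.0143, -0.0315, -0.004, 0.03, 0, 0, -0.0684, 0.0143, -0.0315, -0.004, 0.03, 0, 0, -0.0684, 0.0143, -0.0315, -0.004, 0.03, 0, 0, -0.0684, 0.0143, -0.0315, -0.004, 0.03, 0, 0, -0.0684, 0.0143, -0.0315, -0.004, 0.03, 0, 0, -0.0684, 0.0143, -0.0315, -0.004, 0.03, 0, 0, -0.0684, 0.0143, -0.0315, -0.004, 0.03, 0, 0, -0.0684, 0.0143, -0.0315, -0.004, 0.03, 0, 0, -0.0684, 0.0143, -0.0315, -0.004, 0.03])

```text
t: 1.77
ee_pos: [432.7, -75.7, 173.6]
tcp_rot: [[0.059, 0.998, -0.0], [0.998, -0.059, 0.0], [0.0, -0.0, -1.0]]
wrist_force: [0.4, 1.4, 0.4]
width: 29.9
finger_force: 0.0
```

Run:
```python
from h import *
w=get("wrist","w1");s=env.get_state();print(s["t"],s["ee_pos"],s["tcp_rot"].round(3).tolist(),s["width"])
print("pull ends",proj(w,(434.4,-30,68)),proj(w,(430.6,-117,68)))
```

```text
1.8167 [435.76949954 -80.55993068 173.08571005] [[0.063, 0.998, 0.002], [0.998, -0.063, -0.005], [-0.004, 0.003, -1.0]] 29.958928276379666
pull ends [316.2 145.8] [318. 249.]
```

View pics/w1.png

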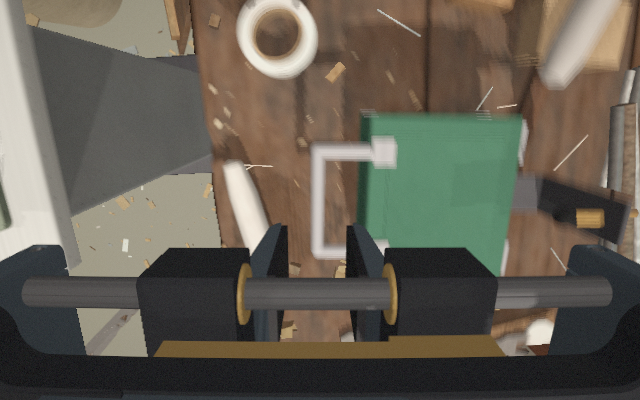

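Wrist view: the bar runs (318,150)–(318,252), matching the prediction (316,146)–(318,249), and the fingers straddle its line. I descend and pinch.

Request:
step_arm(steps=[0, 0, 0, 0, 0.002, -0.005, 0.03, 0, 0, 0, 0, 0, -0.012, 0.03, 0, 0, 0, 0, 0, -0.018, 0.03, 0, 0, 0, 0, 0, -0.018, 0.03, 0, 0, 0, 0, 0, -0.018, 0.03, 0, 0, 0, 0, 0, -0.018, 0.03, 0, 0, 0, 0, 0, -0.016, 0.03, 0, 0, 0, 0, 0, -0.012, 0.03, 0, 0, 0, 0, 0, -0.006, 0.03, 0, 0, 0, 0, 0, -0.002, 0.03])

```text
t: 2.65
ee_pos: [431.4, -71.0, 48.0]
tcp_rot: [[0.054, 0.999, -0.003], [0.999, -0.054, 0.001], [0.001, -0.003, -1.0]]
wrist_force: [-0.1, -0.3, 0.1]
width: 29.8
finger_force: 0.0
```

Request:
step_arm(steps=[0, 0, 0, 0, 0, 0, 0.03, 0, 0, 0, 0, 0, 0, 0.02, 0, 0, 0, 0, 0, 0, 0.01, 0, 0, 0, 0, 0, 0, 0.004, 0, 0, 0, 0, 0, 0, 0.004, 0, 0, 0, 0, 0, 0, 0.004, 0, 0, 0, 0, 0, 0, 0.004, 0, 0, 0, 0, 0, 0, 0.004, 0, 0, 0, 0, 0, 0, 0.004, 0, 0, 0, 0, 0, 0, 0.004])

```text
t: 3.48
ee_pos: [431.8, -71.9, 49.0]
tcp_rot: [[0.055, 0.998, -0.001], [0.998, -0.055, 0.0], [0.0, -0.001, -1.0]]
wrist_force: [-5.8, 0.1, 4.2]
width: 9.2
finger_force: 25.0
```

```bash
cat > arc.py <<'E'
import numpy as np,sys
def rows(a0,ds,ux=.9985,uy=-.055):
    a=a0+.0188+np.concatenate([[0],np.cumsum(ds)]);h=-.16*np.cos(a);v=.16*np.sin(a)
    dh,dv=np.diff(h),np.diff(v)
    for x,z in zip(dh,dv): print("0,0,0,%.4f,%.4f,%.4f,0.004,"%(x*ux,x*uy,z))
    print("->",round(a[-1]-.0188,3))
E
python3 -c "
from arc import *
rows(0,[.01,.02,.03,.04]+[.045]*6)
rows(.37,[.045]*10)
rows(.82,[.045]*10)
rows(1.27,[.045]*4+[.035,.03,.025,.02,.015,.01])"
```

```text
0,0,0,0.0000,-0.0000,0.0016,0.004,
0,0,0,0.0001,-0.0000,0.0032,0.004,
0,0,0,0.0003,-0.0000,0.0048,0.004,
0,0,0,0.0006,-0.0000,0.0064,0.004,
0,0,0,0.0010,-0.0001,0.0071,0.004,
0,0,0,0.0013,-0.0001,0.0071,0.004,
0,0,0,0.0016,-0.0001,0.0070,0.004,
0,0,0,0.0020,-0.0001,0.0069,0.004,
0,0,0,0.0023,-0.0001,0.0068,0.004,
0,0,0,0.0026,-0.0001,0.0067,0.004,
-> 0.37
0,0,0,0.0029,-0.0002,0.0066,0.004,
0,0,0,0.0032,-0.0002,0.0065,0.004,
0,0,0,0.0035,-0.0002,0.0063,0.004,
0,0,0,0.0037,-0.0002,0.0062,0.004,
0,0,0,0.0040,-0.0002,0.0060,0.004,
0,0,0,0.0043,-0.0002,0.0058,0.004,
0,0,0,0.0045,-0.0002,0.0056,0.004,
0,0,0,0.0048,-0.0003,0.0054,0.004,
0,0,0,0.0050,-0.0003,0.0052,0.004,
0,0,0,0.0052,-0.0003,0.0049,0.004,
-> 0.82
0,0,0,0.0055,-0.0003,0.0047,0.004,
0,0,0,0.0057,-0.0003,0.0044,0.004,
0,0,0,0.0059,-0.0003,0.0042,0.004,
0,0,0,0.0060,-0.0003,0.0039,0.004,
0,0,0,0.0062,-0.0003,0.0036,0.004,
0,0,0,0.0064,-0.0004,0.0034,0.004,
0,0,0,0.0065,-0.0004,0.0031,0.004,
0,0,0,0.0066,-0.0004,0.0028,0.004,
0,0,0,0.0068,-0.0004,0.0025,0.004,
0,0,0,0.0069,-0.0004,0.0022,0.004,
-> 1.27
0,0,0,0.0069,-0.0004,0.0018,0.004,
0,0,0,0.0070,-0.0004,0.0015,0.004,
0,0,0,0.0071,-0.0004,0.0012,0.004,
0,0,0,0.0071,-0.0004,0.0009,0.004,
0,0,0,0.0056,-0.0003,0.0005,0.004,
0,0,0,0.0048,-0.0003,0.0002,0.004,
0,0,0,0.0040,-0.0002,0.0001,0.004,
0,0,0,0.0032,-0.0002,0.0000,0.004,
0,0,0,0.0024,-0.0001,-0.0000,0.004,
0,0,0,0.0016,-0.0001,-0.0000,0.004,
-> 1.585
```

Request:
step_arm(steps=[0, 0, 0, -0.0005, 0, 0.0016, 0.004, 0, 0, 0, -0.0004, 0, 0.0032, 0.004, 0, 0, 0, 0.0003, 0, 0.0048, 0.004, 0, 0, 0, 0.0006, 0, 0.0064, 0.004, 0, 0, 0, 0.001, -0.0001, 0.0071, 0.004, 0, 0, 0, 0.0013, -0.0001, 0.0071, 0.004, 0, 0, 0, 0.0016, -0.0001, 0.007, 0.004, 0, 0, 0, 0.002, -0.0001, 0.0069, 0.004, 0, 0, 0, 0.0023, -0.0001, 0.0068, 0.004, 0, 0, 0, 0.0026, -0.0001, 0.0067, 0.004])

```text
t: 4.32
ee_pos: [443.2, -72.7, 107.3]
tcp_rot: [[0.055, 0.998, -0.001], [0.998, -0.055, -0.0], [-0.0, -0.001, -1.0]]
wrist_force: [-2.1, -0.8, -3.0]
width: 8.9
finger_force: 25.0
```

Request:
step_arm(steps=[0, 0, 0, 0.0029, -0.0002, 0.0066, 0.004, 0, 0, 0, 0.0032, -0.0002, 0.0065, 0.004, 0, 0, 0, 0.0035, -0.0002, 0.0063, 0.004, 0, 0, 0, 0.0037, -0.0002, 0.0062, 0.004, 0, 0, 0, 0.004, -0.0002, 0.006, 0.004, 0, 0, 0, 0.0043, -0.0002, 0.0058, 0.004, 0, 0, 0, 0.0045, -0.0002, 0.0056, 0.004, 0, 0, 0, 0.0048, -0.0003, 0.0054, 0.004, 0, 0, 0, 0.005, -0.0003, 0.0052, 0.004, 0, 0, 0, 0.0052, -0.0003, 0.0049, 0.004])

```text
t: 5.15
ee_pos: [481.6, -75.0, 165.8]
tcp_rot: [[0.055, 0.998, -0.007], [0.999, -0.055, -0.0], [-0.001, -0.007, -1.0]]
wrist_force: [-10.3, -0.8, 6.9]
width: 9.6
finger_force: 25.0
```

Request:
step_arm(steps=[0, 0, 0, 0.0055, -0.0003, 0.0047, 0.004, 0, 0, 0, 0.0057, -0.0003, 0.0044, 0.004, 0, 0, 0, 0.0059, -0.0003, 0.0042, 0.004, 0, 0, 0, 0.006, -0.0003, 0.0039, 0.004, 0, 0, 0, 0.0062, -0.0003, 0.0036, 0.004, 0, 0, 0, 0.0064, -0.0004, 0.0034, 0.004, 0, 0, 0, 0.0065, -0.0004, 0.0031, 0.004, 0, 0, 0, 0.0066, -0.0004, 0.0028, 0.004, 0, 0, 0, 0.0068, -0.0004, 0.0025, 0.004, 0, 0, 0, 0.0069, -0.0004, 0.0022, 0.004])

```text
t: 5.98
ee_pos: [547.4, -79.1, 202.0]
tcp_rot: [[0.055, 0.998, 0.001], [0.998, -0.055, -0.002], [-0.002, 0.001, -1.0]]
wrist_force: [-3.8, -1.7, 1.7]
width: 9.4
finger_force: 25.0
```

Request:
step_arm(steps=[0, 0, 0, 0.0069, -0.0004, 0.0018, 0.004, 0, 0, 0, 0.007, -0.0004, 0.0015, 0.004, 0, 0, 0, 0.0071, -0.0004, 0.0012, 0.004, 0, 0, 0, 0.0071, -0.0004, 0.0009, 0.004, 0, 0, 0, 0.0056, -0.0003, 0.0005, 0.004, 0, 0, 0, 0.0048, -0.0003, 0.0002, 0.004, 0, 0, 0, 0.004, -0.0002, 0.0001, 0.004, 0, 0, 0, 0.0032, -0.0002, 0, 0.004, 0, 0, 0, 0.0024, -0.0001, 0, 0.004, 0, 0, 0, 0.0024, -0.0001, 0, 0.004])

```text
t: 6.82
ee_pos: [598.2, -82.1, 206.6]
tcp_rot: [[0.055, 0.998, 0.001], [0.998, -0.055, -0.002], [-0.002, 0.001, -1.0]]
wrist_force: [-3.2, -4.3, 2.5]
width: 9.6
finger_force: 25.0
```

```bash
python3 -c "
from arc import *
rows(1.59,[.015]*10);rows(1.74,[.0125]*10)
rows(1.865,[.0125]*10)"
```

```text
0,0,0,0.0024,-0.0001,-0.0001,0.004,
0,0,0,0.0024,-0.0001,-0.0001,0.004,
0,0,0,0.0024,-0.0001,-0.0002,0.004,
0,0,0,0.0024,-0.0001,-0.0002,0.004,
0,0,0,0.0024,-0.0001,-0.0003,0.004,
0,0,0,0.0024,-0.0001,-0.0003,0.004,
0,0,0,0.0024,-0.0001,-0.0003,0.004,
0,0,0,0.0024,-0.0001,-0.0004,0.004,
0,0,0,0.0024,-0.0001,-0.0004,0.004,
0,0,0,0.0024,-0.0001,-0.0004,0.004,
-> 1.74
0,0,0,0.0020,-0.0001,-0.0004,0.004,
0,0,0,0.0020,-0.0001,-0.0004,0.004,
0,0,0,0.0019,-0.0001,-0.0004,0.004,
0,0,0,0.0019,-0.0001,-0.0005,0.004,
0,0,0,0.0019,-0.0001,-0.0005,0.004,
0,0,0,0.0019,-0.0001,-0.0005,0.004,
0,0,0,0.0019,-0.0001,-0.0005,0.004,
0,0,0,0.0019,-0.0001,-0.0006,0.004,
0,0,0,0.0019,-0.0001,-0.0006,0.004,
0,0,0,0.0019,-0.0001,-0.0006,0.004,
-> 1.865
0,0,0,0.0019,-0.0001,-0.0006,0.004,
0,0,0,0.0019,-0.0001,-0.0007,0.004,
0,0,0,0.0019,-0.0001,-0.0007,0.004,
0,0,0,0.0019,-0.0001,-0.0007,0.004,
0,0,0,0.0019,-0.0001,-0.0007,0.004,
0,0,0,0.0019,-0.0001,-0.0007,0.004,
0,0,0,0.0018,-0.0001,-0.0008,0.004,
0,0,0,0.0018,-0.0001,-0.0008,0.004,
0,0,0,0.0018,-0.0001,-0.0008,0.004,
0,0,0,0.0018,-0.0001,-0.0008,0.004,
-> 1.99
```

Request:
step_arm(steps=[0, 0, 0, 0.0018, -0.0001, -0.0001, 0.004, 0, 0, 0, 0.0016, -0.0001, -0.0001, 0.004, 0, 0, 0, 0.0015, -0.0001, -0.0001, 0.004, 0, 0, 0, 0.0015, -0.0001, -0.0001, 0.004, 0, 0, 0, 0.0015, -0.0001, -0.0001, 0.004, 0, 0, 0, 0.0015, -0.0001, -0.0001, 0.004, 0, 0, 0, 0.0015, -0.0001, -0.0001, 0.004, 0, 0, 0, 0.0015, -0.0001, -0.0002, 0.004, 0, 0, 0, 0.0015, -0.0001, -0.0002, 0.004, 0, 0, 0, 0.0015, -0.0001, -0.0002, 0.004])

```text
t: 7.65
ee_pos: [613.5, -83.0, 205.0]
tcp_rot: [[0.055, 0.998, 0.001], [0.998, -0.055, -0.001], [-0.001, 0.001, -1.0]]
wrist_force: [-3.7, -4.3, 3.1]
width: 9.7
finger_force: 25.0
```

Request:
step_arm(steps=[0, 0, 0, 0.001, -0.0001, -0.0002, 0.004, 0, 0, 0, 0.001, -0.0001, -0.0002, 0.004, 0, 0, 0, 0.001, 0, -0.0002, 0.004, 0, 0, 0, 0.001, -0.0001, -0.0002, 0.004, 0, 0, 0, 0.001, 0, -0.0002, 0.004, 0, 0, 0, 0.001, -0.0001, -0.0002, 0.004, 0, 0, 0, 0.001, 0, -0.0002, 0.004, 0, 0, 0, 0.001, -0.0001, -0.0002, 0.004, 0, 0, 0, 0.001, 0, -0.0002, 0.004, 0, 0, 0, 0.001, -0.0001, -0.0002, 0.004])

```text
t: 8.48
ee_pos: [623.2, -83.6, 203.1]
tcp_rot: [[0.055, 0.998, 0.0], [0.998, -0.055, -0.001], [-0.001, 0.0, -1.0]]
wrist_force: [-4.4, -3.8, 4.1]
width: 9.2
finger_force: 25.0
```

Request:
step_arm(steps=[0, 0, 0, 0.0006, 0, -0.0001, 0.004, 0, 0, 0, 0.0006, 0, -0.0001, 0.004, 0, 0, 0, 0.0006, -0.0001, -0.0001, 0.004, 0, 0, 0, 0.0006, 0, -0.0001, 0.004, 0, 0, 0, 0.0006, 0, -0.0001, 0.004, 0, 0, 0, 0.0006, -0.0001, -0.0001, 0.004, 0, 0, 0, 0.0006, 0, -0.0001, 0.004, 0, 0, 0, 0.0006, 0, -0.0001, 0.004, 0, 0, 0, 0.0006, -0.0001, -0.0001, 0.004, 0, 0, 0, 0.0006, 0, -0.0001, 0.004])

```text
t: 9.32
ee_pos: [627.4, -83.8, 202.2]
tcp_rot: [[0.055, 0.998, -0.003], [0.998, -0.055, -0.001], [-0.001, -0.003, -1.0]]
wrist_force: [-8.8, -4.3, 5.7]
width: 9.2
finger_force: 25.0
```

Request:
step_arm(steps=[0, 0, 0, 0.0005, 0, -0.0001, 0.004, 0, 0, 0, 0.0005, 0, -0.0001, 0.004, 0, 0, 0, 0.0005, 0, -0.0001, 0.004, 0, 0, 0, 0.0004, 0, -0.0001, 0.004, 0, 0, 0, 0.0003, 0, 0, 0.004, 0, 0, 0, 0, 0, 0, 0.004, 0, 0, 0, 0, 0, 0, 0.004, 0, 0, 0, 0, 0, 0, 0.004, 0, 0, 0, 0, 0, 0, 0.004, 0, 0, 0, 0, 0, 0, 0.004])

```text
t: 10.15
ee_pos: [628.9, -83.9, 201.9]
tcp_rot: [[0.055, 0.998, -0.005], [0.998, -0.055, -0.001], [-0.002, -0.005, -1.0]]
wrist_force: [-10.1, -5.1, 6.6]
width: 9.4
finger_force: 25.0
```

Request:
step_arm(steps=[0, 0, 0, -0.001, 0, 0, 0.004, 0, 0, 0, -0.001, 0, 0, 0.004, 0, 0, 0, -0.001, 0, 0, 0.004, 0, 0, 0, 0, 0, 0, 0.012, 0, 0, 0, 0, 0, 0, 0.018, 0, 0, 0, 0, 0, 0, 0.024, 0, 0, 0, 0, 0, 0, 0.03, 0, 0, 0, 0, 0, 0, 0.03, 0, 0, 0, 0, 0, 0, 0.03, 0, 0, 0, 0, 0, 0, 0.03])

```text
t: 10.98
ee_pos: [628.4, -82.9, 201.3]
tcp_rot: [[0.055, 0.998, 0.0], [0.998, -0.055, 0.0], [0.0, 0.0, -1.0]]
wrist_force: [-0.2, 0.8, -0.9]
width: 30.3
finger_force: 0.0
```

Request:
step_arm(steps=[0, 0, 0, 0, 0, 0.008, 0.03, 0, 0, 0, 0, 0, 0.014, 0.03, 0, 0, 0, 0, 0, 0.018, 0.03, 0, 0, 0, 0, 0, 0.02, 0.03, 0, 0, 0.0785, -0.0065, 0.0186, 0, 0.062, 0, 0, 0.0785, -0.0065, 0.0186, 0, 0.062, 0, 0, 0.0785, -0.0065, 0.0186, 0, 0.062, 0, 0, 0.0785, -0.0065, 0.0186, 0, 0.062, 0, 0, 0.0785, -0.0065, 0.0186, 0, 0.062, 0, 0, 0.0785, -0.0065, 0.0186, 0, 0.062])

```text
t: 11.82
ee_pos: [588.9, 29.4, 262.2]
tcp_rot: [[-0.407, 0.913, 0.001], [0.913, 0.407, 0.0], [-0.0, 0.001, -1.0]]
wrist_force: [0.9, 1.1, -0.6]
width: 61.8
finger_force: 0.0
```

Request:
step_arm(steps=[0, 0, 0.0785, -0.0065, 0.0186, -0.01, 0.062, 0, 0, 0.0785, -0.0065, 0.0186, -0.01, 0.062, 0, 0, 0.0785, -0.0065, 0.0186, -0.01, 0.062, 0, 0, 0.0785, -0.0065, 0.0186, -0.01, 0.062, 0, 0, 0.0785, -0.0065, 0.0186, -0.01, 0.062, 0, 0, 0.0785, -0.0065, 0.0186, -0.01, 0.062, 0, 0, 0.0785, -0.0065, 0.0186, -0.01, 0.062, 0, 0, 0.0785, -0.0065, 0.0186, -0.01, 0.062, 0, 0, 0.0785, -0.0065, 0.0186, -0.01, 0.062, 0, 0, 0.0785, -0.0065, 0.0186, -0.01, 0.062])

```text
t: 12.65
ee_pos: [524.0, 215.6, 161.7]
tcp_rot: [[-0.934, 0.358, 0.001], [0.358, 0.934, 0.001], [-0.001, 0.001, -1.0]]
wrist_force: [0.3, -0.3, -0.5]
width: 62.0
finger_force: 0.0
```

Request:
step_arm(steps=[0, 0, 0.0785, -0.0065, 0.0186, 0, 0.062, 0, 0, 0.0785, -0.0065, 0.0186, 0, 0.062, 0, 0, 0.0785, -0.0065, 0.0186, 0, 0.062, 0, 0, 0.0785, -0.0065, 0.0186, 0, 0.062, 0, 0, 0, 0, 0, -0.01, 0.062, 0, 0, 0, 0, 0, -0.01, 0.062, 0, 0, 0, 0, 0, -0.01, 0.062, 0, 0, 0, 0, 0, -0.01, 0.062, 0, 0, 0, 0, 0, 0, 0.062, 0, 0, 0, 0, 0, 0, 0.062])

```text
t: 13.48
ee_pos: [497.9, 287.9, 120.3]
tcp_rot: [[-0.998, 0.057, -0.002], [0.057, 0.998, -0.001], [0.002, -0.001, -1.0]]
wrist_force: [0.4, -0.1, 1.1]
width: 62.1
finger_force: 0.0
```

Run:
```python
from h import *
w=get("wrist","w2");sc=get("scene","scene2");s=env.get_state();print(s["t"],s["ee_pos"],s["tcp_rot"].round(3).tolist(),s["width"],s["joints"].round(2))
im=np.hstack([cv2.resize(w["color"],(400,250)),sc["color"][120:320,240:560].repeat(1,0)[:, :400] if 0 else cv2.resize(sc["color"][100:300,240:560],(400,250))])[:,:,::-1]
cv2.imwrite("pics/c3.png",im)
m=cv2.inRange(cv2.cvtColor(w["color"],cv2.COLOR_RGB2HSV),(10,200,120),(19,255,255))
k,l,st,c=cv2.connectedComponentsWithStats(m)
for i in range(1,k):
    if st[i,4]>150: print(st[i],c[i].round(1),atz(w,*c[i],47))
print(proj(w,(499,288,47)))
```

```text
13.5833 [498.59676961 288.55995278 121.54306036] [[-0.998, 0.057, 0.0], [0.057, 0.998, 0.0], [-0.0, 0.0, -1.0]] 61.910876948779936 [ 0.5   0.39  1.7   0.    1.05 -1.01]
[316.6 215.6]
```

View pics/c3.png

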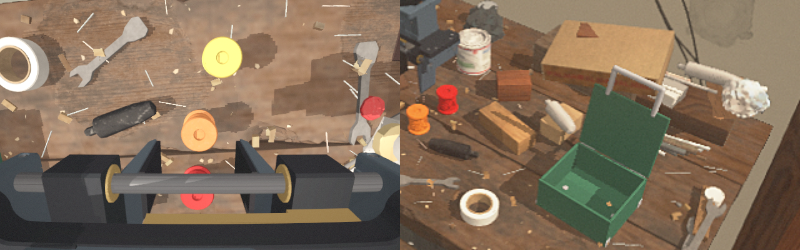

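Left of the composite (wrist): orange spool top at (200,133), between the fingers. Right (scene): the lid leans back, open, and the box is empty. I descend and grip.

Request:
step_arm(steps=[0, 0, 0, 0, 0, -0.008, 0.062, 0, 0, 0, 0, 0, -0.014, 0.062, 0, 0, 0, 0, 0, -0.018, 0.062, 0, 0, 0, 0, 0, -0.018, 0.062, 0, 0, 0, 0, 0, -0.018, 0.062, 0, 0, 0, 0, 0, -0.015, 0.062, 0, 0, 0, 0, 0, -0.011, 0.062, 0, 0, 0, 0, 0, -0.007, 0.062, 0, 0, 0, 0, 0, -0.003, 0.062, 0, 0, 0, 0, 0, -0.001, 0.062], squeeze=20)

```text
t: 14.42
ee_pos: [498.2, 289.0, 8.2]
tcp_rot: [[-0.998, 0.056, 0.0], [0.056, 0.998, 0.0], [0.0, 0.0, -1.0]]
wrist_force: [-0.1, 0.1, 0.7]
width: 61.9
finger_force: 0.0
```

Request:
step_arm(steps=[0, 0, 0, 0, 0, 0, 0.055, 0, 0, 0, 0, 0, 0, 0.048, 0, 0, 0, 0, 0, 0, 0.042, 0, 0, 0, 0, 0, 0, 0.036, 0, 0, 0, 0, 0, 0, 0.03, 0, 0, 0, 0, 0, 0, 0.025, 0, 0, 0, 0, 0, 0, 0.02, 0, 0, 0, 0, 0, 0, 0.02, 0, 0, 0, 0, 0, 0, 0.02, 0, 0, 0, 0, 0, 0, 0.02])

```text
t: 15.25
ee_pos: [498.6, 289.2, 9.1]
tcp_rot: [[-0.998, 0.056, 0.001], [0.056, 0.998, 0.001], [-0.001, 0.001, -1.0]]
wrist_force: [-0.5, -0.1, 5.8]
width: 39.9
finger_force: 20.0
```

Request:
step_arm(steps=[0, 0, 0, 0, 0, 0.003, 0.02, 0, 0, 0, 0, 0, 0.006, 0.02, 0, 0, 0, 0, 0, 0.01, 0.02, 0, 0, 0, 0, 0, 0.015, 0.02, 0, 0, 0, 0, 0, 0.018, 0.02, 0, 0, 0, 0, 0, 0.018, 0.02, 0, 0, 0, 0, 0, 0.018, 0.02, 0, 0, 0, 0, 0, 0.016, 0.02, 0, 0, 0, 0, 0, 0.01, 0.02, 0, 0, 0, 0, 0, 0.006, 0.02])

```text
t: 16.08
ee_pos: [498.6, 289.2, 130.3]
tcp_rot: [[-0.998, 0.056, 0.002], [0.056, 0.998, 0.001], [-0.002, 0.001, -1.0]]
wrist_force: [0.7, -0.0, -1.1]
width: 39.6
finger_force: 20.0
```

Request:
step_arm(steps=[0, 0, 0, 0.0013, -0.0184, 0, 0.02, 0, 0, 0, 0.0013, -0.0184, 0, 0.02, 0, 0, 0, 0.0013, -0.0184, 0, 0.02, 0, 0, 0, 0.0013, -0.0184, 0, 0.02, 0, 0, 0, 0.0013, -0.0184, 0, 0.02, 0, 0, 0, 0.0013, -0.0184, 0, 0.02, 0, 0, 0, 0.0013, -0.0184, 0, 0.02, 0, 0, 0, 0.0013, -0.0184, 0, 0.02, 0, 0, 0, 0.0013, -0.0184, 0, 0.02, 0, 0, 0, 0.0013, -0.0184, 0, 0.02])

```text
t: 16.92
ee_pos: [510.6, 103.9, 127.9]
tcp_rot: [[-0.998, 0.056, -0.001], [0.056, 0.998, -0.0], [0.001, -0.0, -1.0]]
wrist_force: [-0.0, -0.8, -1.7]
width: 39.7
finger_force: 20.0
```

Request:
step_arm(steps=[0, 0, 0, 0.0013, -0.0184, 0, 0.02, 0, 0, 0, 0.0013, -0.0184, 0, 0.02, 0, 0, 0, 0.0013, -0.0184, 0, 0.02, 0, 0, 0, 0.0013, -0.0184, 0, 0.02, 0, 0, 0, 0.0013, -0.0184, 0, 0.02, 0, 0, 0, 0.0013, -0.0184, 0, 0.02, 0, 0, 0, 0.0013, -0.0184, 0, 0.02, 0, 0, 0, 0.0013, -0.0184, 0, 0.02, 0, 0, 0, 0.0013, -0.016, 0, 0.02, 0, 0, 0, 0.0013, -0.01, 0, 0.02])

```text
t: 17.75
ee_pos: [523.6, -69.7, 127.9]
tcp_rot: [[-0.998, 0.057, -0.001], [0.057, 0.998, -0.0], [0.001, -0.0, -1.0]]
wrist_force: [0.3, -0.3, -0.5]
width: 39.8
finger_force: 20.0
```

Request:
step_arm(steps=[0, 0, 0, 0, -0.0085, 0, 0.02, 0, 0, 0, 0, -0.002, 0, 0.02, 0, 0, 0, 0, 0, 0, 0.02, 0, 0, 0, 0, 0, 0, 0.02, 0, 0, 0, 0, 0, 0, 0.02, 0, 0, 0, 0, 0, 0, 0.02, 0, 0, 0, 0, 0, 0, 0.02, 0, 0, 0, 0, 0, 0, 0.02, 0, 0, 0, 0, 0, 0, 0.02, 0, 0, 0, 0, 0, 0, 0.02])

```text
t: 18.58
ee_pos: [524.1, -78.7, 128.4]
tcp_rot: [[-0.998, 0.056, 0.0], [0.056, 0.998, 0.0], [-0.0, 0.0, -1.0]]
wrist_force: [-0.3, 0.1, 0.2]
width: 39.7
finger_force: 20.0
```

Run:
```python
from h import *
sc=get("scene","scene3");t=get("top","top3");s=env.get_state();print(s["t"],s["ee_pos"],s["width"])
im=np.hstack([cv2.resize(sc["color"][150:300,310:510],(400,300)),cv2.resize(t["color"][130:280,310:510],(400,300))])[:,:,::-1]
cv2.imwrite("pics/c4.png",im)
```

```text
18.6833 [524.12707109 -78.76143115 128.40424754] 40.01176096041589
```

View pics/c4.png

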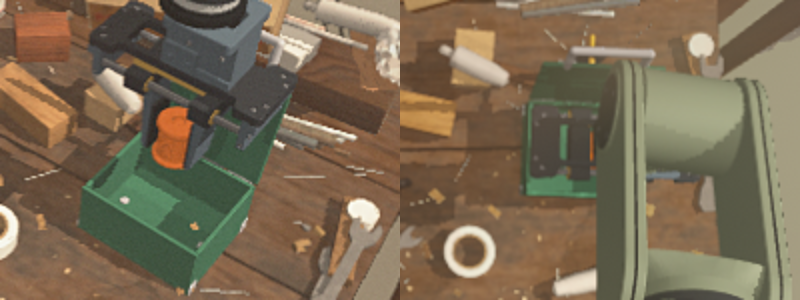

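Left: the spool is held upright over the box opening at (175,140). Right: the gripper is over the box, clear of the lid. I lower it.

Request:
step_arm(steps=[0, 0, 0, 0, 0, -0.006, 0.02, 0, 0, 0, 0, 0, -0.012, 0.02, 0, 0, 0, 0, 0, -0.015, 0.02, 0, 0, 0, 0, 0, -0.015, 0.02, 0, 0, 0, 0, 0, -0.015, 0.02, 0, 0, 0, 0, 0, -0.015, 0.02, 0, 0, 0, 0, 0, -0.013, 0.02, 0, 0, 0, 0, 0, -0.01, 0.02, 0, 0, 0, 0, 0, -0.006, 0.02, 0, 0, 0, 0, 0, -0.003, 0.02])

```text
t: 19.52
ee_pos: [523.6, -78.7, 17.4]
tcp_rot: [[-0.998, 0.056, -0.001], [0.056, 0.998, 0.0], [0.001, 0.0, -1.0]]
wrist_force: [-0.2, -0.1, 0.4]
width: 39.5
finger_force: 20.0
```

Request:
step_arm(steps=[0, 0, 0, 0, 0, -0.001, 0.02, 0, 0, 0, 0, 0, -0.001, 0.02, 0, 0, 0, 0, 0, -0.0005, 0.02, 0, 0, 0, 0, 0, -0.0005, 0.02, 0, 0, 0, 0, 0, -0.0005, 0.02, 0, 0, 0, 0, 0, -0.0005, 0.02, 0, 0, 0, 0, 0, -0.0005, 0.02, 0, 0, 0, 0, 0, 0, 0.02, 0, 0, 0, 0, 0, 0, 0.02, 0, 0, 0, 0, 0, 0, 0.02])

```text
t: 20.35
ee_pos: [524.2, -78.8, 14.1]
tcp_rot: [[-0.998, 0.056, 0.0], [0.056, 0.998, -0.0], [-0.0, 0.0, -1.0]]
wrist_force: [-0.7, 0.5, 2.0]
width: 39.9
finger_force: 20.0
```

Contact is at the expected height: TCP 14.1 mm, 2 N up. I release slowly, rise, then back off.

Request:
step_arm(steps=[0, 0, 0, 0, 0, -0.0003, 0.02, 0, 0, 0, 0, 0, 0, 0.036, 0, 0, 0, 0, 0, 0, 0.042, 0, 0, 0, 0, 0, 0, 0.046, 0, 0, 0, 0, 0, 0, 0.052, 0, 0, 0, 0, 0, 0, 0.058, 0, 0, 0, 0, 0, 0, 0.062, 0, 0, 0, 0, 0, 0, 0.062, 0, 0, 0, 0, 0, 0, 0.062, 0, 0, 0, 0, 0, 0, 0.062])

```text
t: 21.18
ee_pos: [524.1, -78.8, 13.5]
tcp_rot: [[-0.998, 0.056, -0.0], [0.056, 0.998, 0.0], [0.0, 0.0, -1.0]]
wrist_force: [0.4, 0.6, -0.3]
width: 61.8
finger_force: 0.0
```

Request:
step_arm(steps=[0, 0, 0, 0, 0, 0.004, 0.062, 0, 0, 0, 0, 0, 0.008, 0.062, 0, 0, 0, 0, 0, 0.012, 0.062, 0, 0, 0, 0, 0, 0.015, 0.062, 0, 0, 0, 0, 0, 0.018, 0.062, 0, 0, 0, 0, 0, 0.018, 0.062, 0, 0, 0, 0, 0, 0.018, 0.062, 0, 0, 0, 0, 0, 0.018, 0.062, 0, 0, 0, 0, 0, 0.018, 0.062, 0, 0, 0, 0, 0, 0.018, 0.062])

```text
t: 22.02
ee_pos: [524.0, -78.8, 162.4]
tcp_rot: [[-0.998, 0.056, 0.001], [0.056, 0.998, -0.0], [-0.001, -0.0, -1.0]]
wrist_force: [0.3, 0.3, -0.2]
width: 61.9
finger_force: 0.0
```

Request:
step_arm(steps=[0, 0, 0, -0.005, 0.01, 0.018, 0.062, 0, 0, 0, -0.01, 0.025, 0.01, 0.062, 0, 0, 0, -0.012, 0.03, 0, 0.062, 0, 0, 0, -0.012, 0.03, 0, 0.062, 0, 0, 0, -0.012, 0.03, 0, 0.062, 0, 0, 0, -0.012, 0.03, 0, 0.062, 0, 0, 0, -0.012, 0.03, 0, 0.062, 0, 0, 0, -0.01, 0.025, 0, 0.062, 0, 0, 0, -0.005, 0.01, 0, 0.062, 0, 0, 0, 0, 0, 0, 0.062])

```text
t: 22.85
ee_pos: [433.2, 142.8, 189.3]
tcp_rot: [[-0.999, 0.052, 0.001], [0.052, 0.999, 0.001], [-0.001, 0.001, -1.0]]
wrist_force: [-0.9, -0.5, -0.6]
width: 62.0
finger_force: 0.0
```

Run:
```python
from h import *
sc=get("scene","scene4");t=get("top","top4");s=env.get_state();print(s["t"],s["ee_pos"],s["wrist_force"])
im=np.hstack([cv2.resize(sc["color"][150:300,310:510],(400,300)),cv2.resize(t["color"][130:280,310:510],(400,300))])[:,:,::-1]
cv2.imwrite("pics/c5.png",im)
```

```text
22.95 [434.32855316 140.86910091 189.02163542] [-0.27630635  0.18664633 -0.00609519]
```

View pics/c5.png

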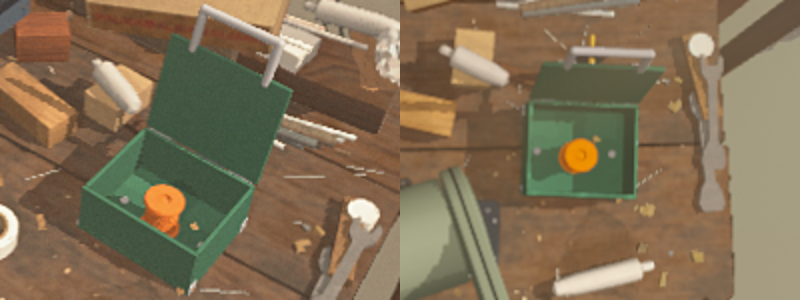

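The spool stands upright on the box floor (left (165,205), right (579,156)) and the lid leans back. One quick check that the pull is still where I pressed it.

Run:
```python
from h import *
sc=load("scene4");t=load("top4")
for a,b in(((168,51),(203,10)),((252,54),(280,44))): print(tri([(t,310+a[0]/2,130+a[1]/2),(sc,310+b[0]/2,150+b[1]/2)]))
```

```text
(array([629.9, -39.5, 215. ]), [[1.6, -1.0], [-2.0, 0.3]])
(array([ 622.8, -128.6,  219.2]), [[0.7, -0.4], [-0.9, 0.1]])
```

```bash
python3 -c "
from plant import env
print(env.hand_in())"
```

```text
the job is handed in; nothing more can be done
None
```

I handed the job in at about 23 s of the 72 s limit: the lid was pressed home with about 11 N at the pull (roughly 7 N above the moving force) and left leaning on the stop, and the orange spool stands upright on the box floor. The hand-in returned no verdict.

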